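# Unlatch the shaker's clamp bar and hold it up

### The job

The shaker has stopped and a colleague is about to take out the lidded culture plate with the pink wells, so free the clamp bar that lies over that plate: grip the red knob at the front end of the bar, pull it out sideways to its stop against the spring, and while it is out lift the bar off its ball and swing it up to about 45 degrees. The bar has no stay and falls shut by itself, so finish with the gripper still holding it up by the red knob, still, clear of the plate. Leave the bar over the foil-sealed plate latched, both plates lying in their nests and the other things on the bench where they are.

Things in the scene. Friction and masses are not known exactly. Their poses are not given: they have to be found in the camera images.
- shaker: Two-plate microplate shaker, switched off, fixed: white housing 240 x 230 mm, grey platform 208 mm wide, top 72 mm above the worktop. Origin: centre of its footprint on the worktop. x points from its front (display, red knobs) to its rear (bar hinges), y to its left nest, z up. Nest centres at x 0, y +52 mm (left) and -52 mm (right); a plate lies lengthwise along x in each, with a clamp bar over its middle.
- culture_plate: Loose clear 24-well culture plate with pink medium and a clear lid on, 86 x 128 x 18 mm, lying in one of the two nests (either one), its long side along the shaker's x. Origin: centre of its underside.
- sealed_plate: Loose white plate sealed with silver foil, 86 x 128 x 18 mm, lying in the other nest. Origin: centre of its underside.
- left_knob: Red pull knob of the left bar's latch, on the shaker's outer side, axis along the shaker's y: barrel 16 mm thick, 30 mm long, 25 mm flange at the outer end. Origin: on its axis, mid-grip, 16 mm inward of the flange; at the start at x -100, y +120, z 100 mm in the shaker's frame. Nothing within 45 mm before, behind, above it; 34 mm free below it. Rigid with the bar but for its slide along +y; turns with the bar.
- left_latch (a joint): How far the left knob is pulled out along the shaker's +y, m: 0 = fork home under the ball, 0.016 = at its stop. The spring pushes back with 3 N at 0, 10 N at 0.016. The ball is freed from 0.0125 on; the knob must stay out until the bar's front end has risen about 25 mm.
- left_bar (a joint): Angle of the left clamp bar about its rear hinge, rad: 0 = down, grows as the front end rises, stop at 1.15. The knob's axis lies 195 mm from the hinge axis. Weighs about 0.3 kg; falls back when let go.
- left_hinge (a point): Rear hinge axis of the left clamp bar, axis along the shaker's y; at x +95, y +52, z 100 mm in the shaker's frame. The aluminium bar (20 mm wide, 9 mm thick) runs from here to the front over the plate, 4 mm above it.
- left_head (a point): Ball centre inside the dark steel socket head at the front end of the left bar (head 34 x 36 mm, its top 27 mm above this point); at x -100, y +52, z 98 mm in the shaker's frame while the bar is down. Moves with the bar; the 20 mm ball itself stays on its stud. A steel spring barrel, 20 mm thick, reaches outward from the head to 48 mm from this point.
- right_knob: Red pull knob of the right bar's latch, on the shaker's outer side, axis along the shaker's y: barrel 16 mm thick, 30 mm long, 25 mm flange at the outer end. Origin: on its axis, mid-grip, 16 mm inward of the flange; at the start at x -100, y -120, z 100 mm in the shaker's frame. Nothing within 45 mm before, behind, above it; 34 mm free below it. Rigid with the bar but for its slide along -y; turns with the bar.
- right_latch (a joint): How far the right knob is pulled out along the shaker's -y, m: 0 = fork home under the ball, 0.016 = at its stop. The spring pushes back with 3 N at 0, 10 N at 0.016. The ball is freed from 0.0125 on; the knob must stay out until the bar's front end has risen about 25 mm.
- right_bar (a joint): Angle of the right clamp bar about its rear hinge, rad: 0 = down, grows as the front end rises, stop at 1.15. The knob's axis lies 195 mm from the hinge axis. Weighs about 0.3 kg; falls back when let go.
- right_hinge (a point): Rear hinge axis of the right clamp bar, axis along the shaker's y; at x +95, y -52, z 100 mm in the shaker's frame. The aluminium bar (20 mm wide, 9 mm thick) runs from here to the front over the plate, 4 mm above it.
- right_head (a point): Ball centre inside the dark steel socket head at the front end of the right bar (head 34 x 36 mm, its top 27 mm above this point); at x -100, y -52, z 98 mm in the shaker's frame while the bar is down. Moves with the bar; the 20 mm ball itself stays on its stud. A steel spring barrel, 20 mm thick, reaches outward from the head to 48 mm from this point.
- timer: Bystander: white bench timer with green keys lying flat, 70 x 64 x 16 mm. Origin: centre of its underside.
- tape_roll: Bystander: roll of tan tape lying flat, 100 mm across, 25 mm high. Origin: centre of its underside.
- marker: Bystander: black-and-white marker pen lying, 135 mm long along its y, 16 mm thick. Origin: middle of its underside.

How it is judged:
On the way:
1. the knob of the bar over the culture plate is pulled out sideways far enough to free the ball while that bar is still down (((y of culture_plate in the frame of shaker above 0 m and value of joint left_latch above 0.0125 m and value of joint left_bar below 0.06 rad) or (not (y of culture_plate in the frame of shaker above 0 m) and value of joint right_latch above 0.0125 m and value of joint right_bar below 0.06 rad))), for 0.1 s.
At the end, for the whole second after the job is handed in: Bar over the culture plate above 0.6 rad (34 deg), still (0.1 rad/s), fingers on its red knob (over 1 N); other bar down (0.03 rad), its latch home (4 mm); plates flat and within 10 mm, timer, tape and marker within 20 mm of where they started (((y of culture_plate in the frame of shaker above 0 m and value of joint left_bar above 0.6 rad and velocity of joint left_bar between -0.1 and 0.1 rad/s and contact force between the fingers and left_knob above 1 N and value of joint right_bar below 0.03 rad and value of joint right_latch below 0.004 m) or (not (y of culture_plate in the frame of shaker above 0 m) and value of joint right_bar above 0.6 rad and velocity of joint right_bar between -0.1 and 0.1 rad/s and contact force between the fingers and right_knob above 1 N and value of joint left_bar below 0.03 rad and value of joint left_latch below 0.004 m)) and distance of each of culture_plate, sealed_plate from where it was at the start of the episode below 0.01 m and angle between each of culture_plate, sealed_plate's own z axis and vertical below 0.05 rad and distance of each of timer, tape_roll, marker from where it was at the start of the episode below 0.02 m); the arm keeps its last pose, push and grip.
It fails at once if the bar over the foil-sealed plate is unlatched or lifted ((y of culture_plate in the frame of shaker above 0 m and (value of joint right_latch above 0.008 m or value of joint right_bar above 0.05 rad)) or (not (y of culture_plate in the frame of shaker above 0 m) and (value of joint left_latch above 0.008 m or value of joint left_bar above 0.05 rad))).
It fails at once if a plate is shifted in its nest or tipped (distance of any of culture_plate, sealed_plate from where it was at the start of the episode above 0.01 m or angle between any of culture_plate, sealed_plate's own z axis and vertical above 0.1 rad).
It fails at once if a bystander is knocked away (distance of any of timer, tape_roll, marker from where it was at the start of the episode above 0.02 m).
It also fails if it takes over 35 s, if anything falls off the work surface, if the arm or the gripper's body presses on something with over 40 N, if the wrist force passes 120 N, or if a joint passes its speed limit or range.

### The arm

A 7-joint arm with a two-finger parallel gripper is mounted at the origin on a cart in front of the work surface, level with it; the furniture and walls round the work are solid. World frame = base frame: x ahead of the robot, y to its left, z up, the work surface at z = 0. Lengths are in m, angles in rad, forces in N, time in s.
With the tool pointing down it reaches from about 0.425 to 0.95 m from the base axis. Payload 4.7 kg.
Tool frame: the origin (TCP) lies at the very end of the fingers, on their centre line; the grasp point (between the pads) lies 19 mm behind it; z points along the fingers, y is the line along which they close (so a half turn about z gives the same grasp; the last joint's range is limited). The gripper opens to 87 mm and grips with 3 to 60 N. Pads are 19 mm wide; open, the fingers measure 117 mm over their backs; the gripper's body (75 mm by 190 mm) begins 51 mm behind the grasp point.
Start: joints at [1.211, 0.469, -0.049, 1.532, 0.024, 1.141, -0.082], TCP at [0.219, -0.638, 0.223] pointing down, gripper open.
Joint ranges: [-2.59, 2.59], [-0.33, 1.99], [-1.39, 1.29], [0.1, 2.45], [-1.04, 4.18], [0.21, 1.99], [-2.66, 2.66]. Speed limits (rad/s): [2.57, 2.57, 3.14, 3.14, 3.14, 3.14, 3.14].

### API

Orientations are given as a unit quaternion [w, x, y, z].
In Python, from plant import arm gives the robot as it stands.
- The arm moves only by the shell command python3 -m crank 'ROWS' [FORCE]. ROWS is JSON, one flat list of numbers, 7 for each row, row after row: the shift along the tool's x, y, z in units of 0.5 m (1.0 is 0.5 m), then the turn, a rotation vector about the tool's x, y, z in units of 360 degrees (1.0 is 360 degrees), then the opening, from 0 (shut) to 1 (fully open). A call has 1 to 8 rows; each row is the pose to reach, as a shift and turn from the pose commanded when the call began, along the tool's axes at that moment, turning the shorter way round; what a row does not reach only later rows make up. A row lasts 1/10 s, in which the tool goes at most 50 mm and 8.59 degrees, less where a joint would pass 70% of its speed; a pose out of reach is approached as far as the arm can. A call with a number of a shift or a turn outside -1 to 1 is refused whole. A call with a gripper value outside its range is refused whole. The fingers move at their own pace and stop on an object; FORCE is the grip in N (left out, the last holds). Time passes only in rows, so rows that repeat a pose let the fingers close. It gives the time, the measured TCP pose, the force, the opening and the grip force at its end, in the units of the state.
- arm.sense(): the state, without advancing time (a new reading comes with each control period).
- arm.snapshot(name): name is "scene" or "top" or "wrist"; returns the picture (420x560x3 uint8, blue, green, red); there is no depth.
- arm.camera_info(name): a dict with "mtx" (3x3 intrinsics, pixels), "position" and "attitude" of the camera in the world; the wrist camera has in their place "hand_eye" (4x4, takes a point from camera to tool coordinates, whose origin is the TCP and whose axes are the flange's). Camera axes: x right, y down, z forward; pixel columns grow to the right and rows downward; lengths in m; the calibration is good to about 2 mm. A picture is of the moment at which its call begins: read the wrist's pose just before it. camera_info takes no time and is no camera call.
- arm.job_done(): hands the job in; it is judged then, once.
The state is a dict: "time": time; "joints": joint angles; "joint_vel": joint speeds; "joint_torque": joint torques, N m; "tcp_pos": TCP position; "tcp_rot": TCP orientation; "force": force on the tool from outside, world axes, zero at the start; "torque": the same for the moment, N m; "gripper_width": finger opening in m; "finger_force": force on a finger pad.
Only numpy, scipy, OpenCV 4.12 (cv2) and the standard library are available. Lean on these libraries where they do the work, as an engineer would, in place of code of your own. Each camera call takes 0.05 s, during which the arm holds its last target. There are 200 camera calls.

## Working session

There is one attempt and no reset: what is moved stays moved. The work goes in short steps, Python scripts to look and compute and a shell command to move; the robot and the scene stay as the last step left them, time stands still between calls to the robot, and variables do not carry over. Pictures are saved under pics/ and viewed, at most 10 in all, crops included, and the job is handed in when it is done.

```bash
mkdir -p pics
python3 - <<'E'
from plant import arm
import cv2
s=arm.sense();print(s['time'],s['tcp_pos'],s['tcp_rot'],s['gripper_width'])
for n in("scene","top"):
    cv2.imwrite(f"pics/{n}1.png",arm.snapshot(n));print(n,arm.camera_info(n))
print(arm.camera_info("wrist"))
E
```

```text
0.0 [ 0.2190477  -0.63782364  0.22150982] [-9.48269755e-04  9.86352531e-01  1.64644304e-01 -1.99193743e-04] 0.0868110904808428
scene {'mtx': array([[389.42912231,   0.        , 276.37099557],
       [  0.        , 389.42912231, 215.53536964],
       [  0.        ,   0.        ,   1.        ]]), 'position': array([-0.0301854 ,  0.49081594,  0.56279009]), 'attitude': array([ 0.19157409, -0.32329835,  0.80601739, -0.4572893 ])}
top {'mtx': array([[476.4555134 ,   0.        , 268.88763956],
       [  0.        , 476.4555134 , 205.84960334],
       [  0.        ,   0.        ,   1.        ]]), 'position': array([ 0.46858662, -0.1029889 ,  1.29083733]), 'attitude': array([-0.01980709,  0.71665629, -0.69634197,  0.03345584])}
{'mtx': array([[329.39161415,   0.        , 280.62165447],
       [  0.        , 329.39161415, 210.52929885],
       [  0.        ,   0.        ,   1.        ]]), 'hand_eye': array([[ 9.08780564e-04, -9.64982280e-01, -2.62313501e-01,
         7.19620438e-02],
       [ 9.99999338e-01,  1.06202104e-03, -4.42415353e-04,
         2.21970780e-04],
       [ 7.05505433e-04, -2.62312926e-01,  9.64982607e-01,
        -1.63297058e-01],
       [ 0.00000000e+00,  0.00000000e+00,  0.00000000e+00,
         1.00000000e+00]])}
```

View pics/scene1.png

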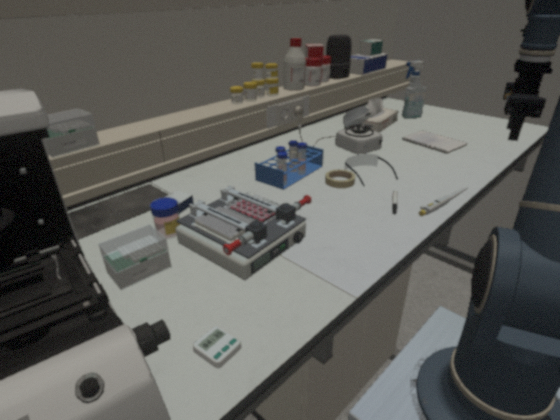

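View pics/top1.png

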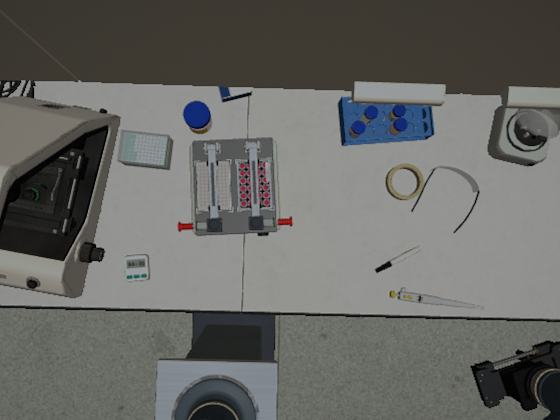

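The pink-well plate is in the nest on the image's right. Its red knob is at about (284,222) in top and (304,202) in scene. The foil plate's knob is at (185,227) in top. So the target is the right bar.

```bash
cat > h.py <<'E'
import numpy as np,cv2
from plant import arm
from scipy.spatial.transform import Rotation as R
def q(a): return R.from_quat(np.r_[a[1:],a[0]])
def cam(n,s=None):
    c=arm.camera_info(n)
    if n!="wrist": return c['mtx'],np.array(c['position']),q(c['attitude']).as_matrix()
    H=c['hand_eye'];r=q(s['tcp_rot']).as_matrix()
    return c['mtx'],s['tcp_pos']+r@H[:3,3],r@H[:3,:3]
def ray(c,uv): d=c[2]@np.linalg.inv(c[0])@[uv[0],uv[1],1.];return c[1],d
def plane(c,uv,z): o,d=ray(c,uv);return o+d*(z-o[2])/d[2]
def red(im):
    h=cv2.cvtColor(im,cv2.COLOR_BGR2HSV)
    m=(((h[...,0]<6)|(h[...,0]>174))&(h[...,1]>170)&(h[...,2]>90)).astype('uint8')
    n,l,st,ce=cv2.connectedComponentsWithStats(m)
    return [(np.round(ce[i],1).tolist(),st[i].tolist(),cv2.minAreaRect(np.argwhere(l==i)[:,::-1].astype('float32'))) for i in range(1,n) if st[i][4]>25]
E
python3 - <<'E'
from h import *
for n in("top","scene"):
    im=cv2.imread(f"pics/{n}1.png");c=cam(n)
    for b in red(im): print(n,b[0],b[1],plane(c,b[0],.1).round(4))
E
```

```text
top [285.2, 221.4] [278, 217, 14, 9, 79] [ 0.521  -0.1666  0.1   ]
top [184.6, 226.1] [178, 223, 15, 8, 76] [0.5021 0.0837 0.1   ]
```

```bash
cat >> h.py <<'E'
YAW=np.arctan2(.0189,.2503)
def toolrot(yaw=None): # y along shaker x, z down
    a=YAW if yaw is None else yaw
    y=np.array([np.cos(a),np.sin(a),0]);z=np.array([0,0,-1.]);return R.from_matrix(np.c_[np.cross(y,z),y,z])
def go(p,r=None):
    s=arm.sense();t=q(s['tcp_rot']);r=r or toolrot()
    return (t.inv().apply(np.array(p)-s['tcp_pos'])/.5).round(4),((t.inv()*r).as_rotvec()/2/np.pi).round(4)
E
python3 -c "
from h import *
print(*go([.5206,-.1611,.22]))"
```

```text
[ 0.8801 -0.7059  0.0044] [-2.000e-04 -2.000e-04 -2.093e-01]
```

```bash
python3 -m crank '[0.88,-0.706,0.004,0,0,-0.209,0.55, 0.88,-0.706,0.004,0,0,-0.209,0.55, 0.88,-0.706,0.004,0,0,-0.209,0.55, 0.88,-0.706,0.004,0,0,-0.209,0.55, 0.88,-0.706,0.004,0,0,-0.209,0.55, 0.88,-0.706,0.004,0,0,-0.209,0.55, 0.88,-0.706,0.004,0,0,-0.209,0.55, 0.88,-0.706,0.004,0,0,-0.209,0.55]'
python3 -c "
from h import *
print(*go([.5206,-.1611,.22]))"
```

```text
time: 0.9
tcp_pos: [0.4335, -0.2984, 0.2211]
tcp_rot: [-0.0, 0.719, 0.695, -0.0]
force: [0.7, -0.1, -0.5]
gripper_width: 0.0485
finger_force: 0.0
[0.2804 0.1647 0.002 ] [-0.      0.     -0.0174]
```

```bash
python3 -m crank '[0.28,0.165,0.002,0,0,-0.017,0.55, 0.28,0.165,0.002,0,0,-0.017,0.55, 0.28,0.165,0.002,0,0,-0.017,0.55, 0.28,0.165,0.002,0,0,-0.017,0.55, 0.28,0.165,0.002,0,0,-0.017,0.55, 0.28,0.165,0.002,0,0,-0.017,0.55]'
python3 - <<'E'
from h import *
s=arm.sense();im=arm.snapshot("wrist");cv2.imwrite("pics/w1.png",im);c=cam("wrist",s)
print(s['tcp_pos'],s['joints'])
for b in red(im):
    print(b, plane(c,b[0],.1).round(4))
    for p in cv2.boxPoints(b[2]): print(plane(c,p,.1).round(4))
E
```

```text
time: 1.5
tcp_pos: [0.5202, -0.1652, 0.2196]
tcp_rot: [-0.0, 0.684, 0.73, -0.001]
force: [0.2, -0.7, -1.0]
gripper_width: 0.0478
finger_force: 0.0
[ 0.52023182 -0.16515555  0.21964766] [ 0.65823828  0.30862197 -0.52862553  1.82148765  0.17775812  1.05960467
  0.12805337]
([281.6, 206.4], [270, 184, 25, 43, 722], ((282.0, 205.0), (42.0, 24.0), 90.0)) [ 0.5214 -0.1666  0.1   ]
[ 0.51   -0.1472  0.1   ]
[ 0.5308 -0.1458  0.1   ]
[ 0.5338 -0.184   0.1   ]
[ 0.5122 -0.1855  0.1   ]
```

View pics/w1.png

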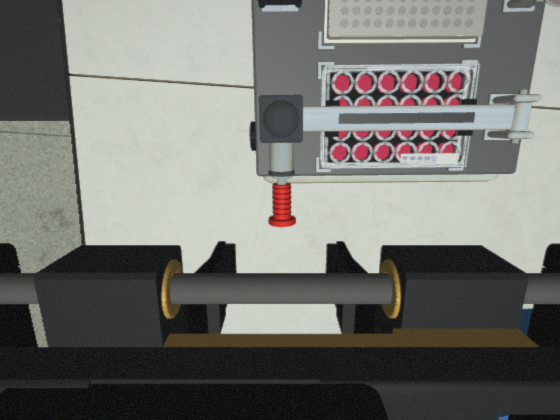

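The wrist view shows the pink plate's knob at (282,206), lying square between the fingers. The flange end is at row 227.

```bash
python3 -c "
from h import *
s=arm.sense();print(s['tcp_pos'],*go([.5217,-.164,.081]))"
```

```text
[ 0.51995476 -0.16593163  0.21970491] [0.0039 0.0041 0.2774] [-0.0002  0.0001 -0.0018]
```

```bash
python3 -m crank '[0.004,0.004,0.1,0,0,-0.001,0.55, 0.004,0.004,0.2,0,0,-0.001,0.55, 0.004,0.004,0.277,0,0,-0.001,0.55, 0.004,0.004,0.277,0,0,-0.001,0.55, 0.004,0.004,0.277,0,0,-0.001,0.55]'
python3 -c "
from h import *
s=arm.sense();print(s['tcp_pos'],*go([.5217,-.164,.081]))"
```

```text
time: 2.05
tcp_pos: [0.5227, -0.1632, 0.082]
tcp_rot: [-0.0, 0.682, 0.732, -0.0]
force: [0.5, 0.6, 0.3]
gripper_width: 0.0477
finger_force: 0.0
[ 0.52267738 -0.16315384  0.08203232] [-0.0015 -0.0021  0.0021] [-0.0001  0.     -0.0008]
```

```bash
python3 -m crank '[0,-0.002,0.002,0,0,0,0.1, 0,-0.002,0.002,0,0,0,0.1, 0,-0.002,0.002,0,0,0,0.1, 0,-0.002,0.002,0,0,0,0.1, 0,-0.002,0.002,0,0,0,0.1]' 55
python3 - <<'E'
from h import *
s=arm.sense();im=arm.snapshot("wrist");cv2.imwrite("pics/w2.png",im)
print(s['tcp_pos'])
E
```

```text
time: 2.55
tcp_pos: [0.5209, -0.162, 0.081]
tcp_rot: [-0.001, 0.681, 0.732, -0.001]
force: [-7.6, -0.4, 4.6]
gripper_width: 0.0159
finger_force: 3.4
[ 0.52088273 -0.16196986  0.08100539]
```

View pics/w2.png

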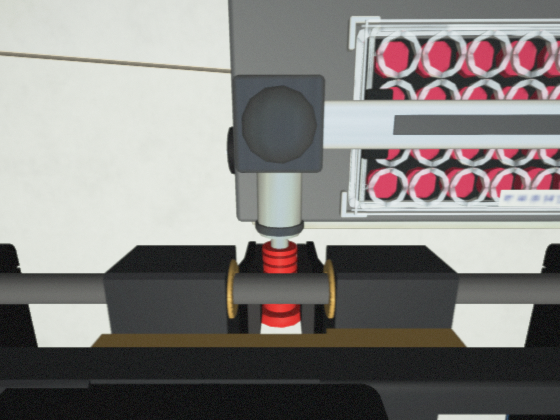

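The fingers hold the knob barrel at (280,280), with the flange outside the pads. Next I pull it out.

```bash
python3 -m crank '[0,0,0,0,0,0,0, -0.01,0,0,0,0,0,0, -0.02,0,0,0,0,0,0, -0.03,0,0,0,0,0,0, -0.036,0,0,0,0,0,0, -0.036,0,0,0,0,0,0, -0.036,0,0,0,0,0,0]' 60
python3 - <<'E'
from h import *
s=arm.sense();im=arm.snapshot("wrist");cv2.imwrite("pics/w3.png",im)
print(s['tcp_pos'],s['force'],s['finger_force'])
E
```

```text
time: 3.3
tcp_pos: [0.5217, -0.1751, 0.0809]
tcp_rot: [-0.003, 0.68, 0.733, 0.0]
force: [-5.5, 8.5, 7.7]
gripper_width: 0.0145
finger_force: 59.9
[ 0.52174958 -0.17512737  0.08085228] [-5.46280649  8.51440623  7.66179   ] 59.925057515501976
```

View pics/w3.png

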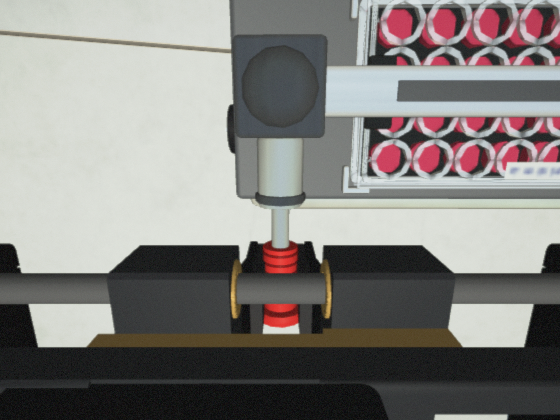

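The knob moved out about 13 mm with no slip, and the force matches the spring. It is not at the stop yet, so I pull a little further.

```bash
python3 -m crank '[-0.005,0,0,0,0,0,0, -0.01,0,0,0,0,0,0, -0.014,0,0,0,0,0,0, -0.014,0,0,0,0,0,0, -0.014,0,0,0,0,0,0]' 60
```

```text
time: 3.85
tcp_pos: [0.522, -0.1781, 0.0808]
tcp_rot: [-0.005, 0.679, 0.734, 0.002]
force: [-5.6, 15.7, 10.2]
gripper_width: 0.0145
finger_force: 59.9
```

At the stop: 16 mm out and the force jumped. Now I lift along the arc, keeping the pull.

```bash
python3 -m crank '[0,0,-0.014,0,0,0,0, 0,0.001,-0.027,0,0,0,0, 0,0.002,-0.041,0,0,0,0, 0,0.004,-0.054,0,0,0,0, 0,0.006,-0.068,0,0,0,0, 0,0.0085,-0.081,0,0,0,0, 0,0.0085,-0.081,0,0,0,0]' 60
python3 - <<'E'
from h import *
s=arm.sense();cv2.imwrite("pics/s2.png",cv2.resize(arm.snapshot("scene")[150:300,140:360],None,fx=3,fy=3))
print(s['tcp_pos'],s['force'],s['torque'],q(s['tcp_rot']).as_matrix()[:,2])
E
```

```text
time: 4.55
tcp_pos: [0.5254, -0.1778, 0.1197]
tcp_rot: [-0.006, 0.679, 0.734, 0.001]
force: [-5.2, 15.8, -2.5]
gripper_width: 0.0146
finger_force: 60.0
[ 0.52542718 -0.17775798  0.11972212] [-5.20259992 15.7955835  -2.5248028 ] [ 2.91997161  0.90714764 -0.09229134] [-0.00740822  0.01054444 -0.99991696]
```

View pics/s2.png

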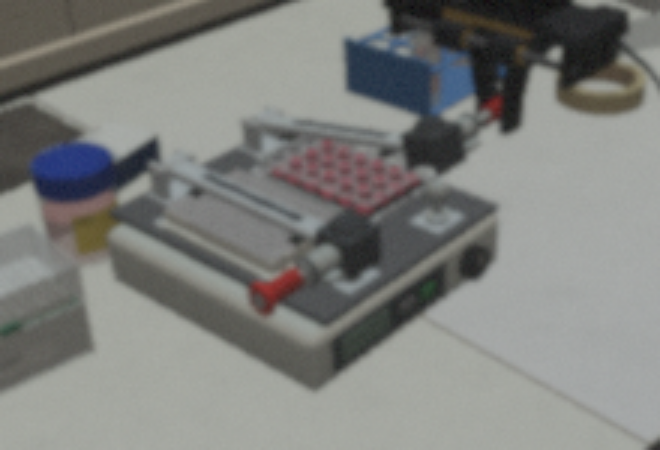

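The bar is up: the dark head at (435,140) in the crop is clear of its bare ball at (437,200), the other bar is still latched, and the knob is in the fingers. I continue the swing.

```bash
python3 -m crank '[0,0.0065,-0.0265,0,0,0,0, 0,0.015,-0.0525,0,0,0,0, 0,0.025,-0.0775,0,0,0,0, 0,0.037,-0.102,0,0,0,0, 0,0.0505,-0.1255,0,0,0,0, 0,0.066,-0.148,0,0,0,0, 0,0.0825,-0.1695,0,0,0,0, 0,0.101,-0.19,0,0,0,0]' 50
python3 -m crank '[0,0.006,-0.006,0,0,0,0,0,0.006,-0.006,0,0,0,0,0,0.006,-0.006,0,0,0,0,0,0.006,-0.006,0,0,0,0,0,0.006,-0.006,0,0,0,0]'
python3 - <<'E'
from h import *
s=arm.sense();cv2.imwrite("pics/s3.png",cv2.resize(arm.snapshot("scene")[110:310,140:380],None,fx=2.8,fy=2.8))
print(s['tcp_pos'],s['force'],s['torque'],abs(s['joint_vel']).max(),q(s['tcp_rot']).as_matrix()[:,2])
E
```

```text
time: 5.4
tcp_pos: [0.5705, -0.1745, 0.2145]
tcp_rot: [-0.012, 0.679, 0.734, -0.003]
force: [-19.9, 12.5, 10.3]
gripper_width: 0.0144
finger_force: 50.0
time: 5.9
tcp_pos: [0.5739, -0.1742, 0.2183]
tcp_rot: [-0.011, 0.679, 0.734, -0.003]
force: [-19.5, 14.2, 12.1]
gripper_width: 0.0147
finger_force: 50.0
[ 0.57390215 -0.17419394  0.21831138] [-19.52127595  14.23121978  12.10732026] [ 2.88020768  4.50550062 -0.09862355] 0.0017408019217793268 [-0.0196159   0.01017251 -0.99975584]
```

View pics/s3.png

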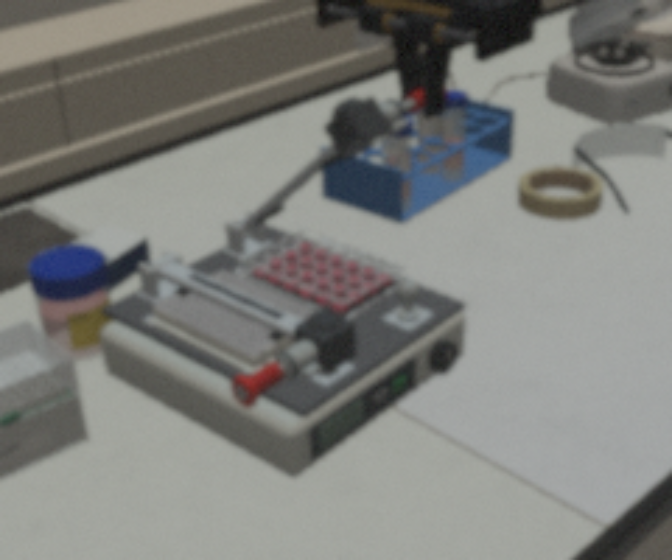

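The bar stands at about 45° (knob up 137 mm), held still by the red knob. The plates and the other bar are unchanged.

```bash
python3 -c "
from plant import arm
print(arm.job_done())"
```

```text
the job is handed in; nothing more can be done
None
```

I pulled out the red knob of the bar over the pink culture plate to its stop and lifted that bar to about 45°. The gripper is holding it still by the knob, and the job is handed in; the hand-in gave no verdict. In the last picture the foil plate's bar is still down and latched and both plates lie in their nests.

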